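Switch the chocolate feed to the other tray

TASK

The sorting stand must feed its other tray now. With a fingertip, press down the raised yellow pad of the blue seesaw gate so that it rocks over its pivot and stays tipped the other way; then push the red stop fully aside along its slide, to the left as seen from the robot, so that the three waiting chocolate balls roll down into the other tray. Grasp nothing, do not touch the balls, and leave the two tarts and the jar where they stand.

Things in the scene. Friction and masses are not known exactly. Their poses are not given: they have to be found in the camera images.
- stand: Feed stand fixed to the table, 560 mm wide over its trays, under 235 mm high. Origin: on the table below the gate's pivot. x: away from the robot, up the feed channel; y: left; z: up. The channel (42 mm wide, walls 24 mm) comes down from +x at 0.2 rad slope and ends at x = 32 mm, 146 mm high, over the gate's middle. The gate (150 mm long, trough 70 mm wide) has an aluminium chute and a tray at each end.
- gate (a joint): Tilt of the blue seesaw gate, -0.28 to 0.28 rad, about the stand's x, 120 mm above the table. Positive: left (+y) pad up, balls run to the right tray. Negative: right pad up, balls run left. Starts fully tipped one way. A brass weight on its upright middle plate (to 182 mm high) makes it top-heavy: pressed past level it falls over and stays. Under 2 N on a pad moves it.
- pad_left (a point): Yellow press pad, 42 x 42 x 6 mm, on the gate's left (+y) arm, on the side towards the robot. The point is the middle of its top face, at (-78, +100) mm from the stand's origin when level; it swings between 92 mm (down) and 148 mm (up) above the table. Free space above it and on its robot side; trough and chute start 25 mm from the point towards +x.
- pad_right (a point): Yellow press pad, 42 x 42 x 6 mm, on the gate's right (-y) arm, on the side towards the robot. The point is the middle of its top face, at (-78, -100) mm from the stand's origin when level; it swings between 92 mm (down) and 148 mm (up) above the table. Free space above it and on its robot side; trough and chute start 25 mm from the point towards +x.
- stop (a joint): Travel of the red stop in m: about 0 shut, 0.058 fully open; it slides along the stand's +y (left) with about 1 N of friction and stays where it is left. The balls pass from about 0.042.
- stop_block (a point): Red push block on top of the stop, 34 (x) x 14 (y) x 34 mm high; the point is its centre, 208 mm above the table at x = 76 mm in the stand. Push its right (-y) face towards +y. Its underside is 191 mm high, just above balls and channel walls (190 mm), so a fingertip 5 to 10 mm below its centre clears them.
- ball1_center (a point): Dark brown moulded chocolate ball, 32 mm diameter, about 22 g, smooth and slippery; this point is its centre. It starts in the feed channel behind the red stop, first in the row (touching the stop).
- ball2_center (a point): Dark brown moulded chocolate ball, 32 mm diameter, about 22 g, smooth and slippery; this point is its centre. It starts in the feed channel behind the red stop, second in the row.
- ball3_center (a point): Dark brown moulded chocolate ball, 32 mm diameter, about 22 g, smooth and slippery; this point is its centre. It starts in the feed channel behind the red stop, third in the row.
- tray_left (a point): Middle of the inner floor of the left (+y) white tray, 132 x 132 mm inside, walls 30 to 55 mm high, fixed to the stand; axes as the stand's.
- tray_right (a point): Middle of the inner floor of the right (-y) white tray, the same as the left one; axes as the stand's.
- tart_steel: Bystander: loose filled tart in a steel ring, 80 mm diameter, 25 mm high, on the robot's side of the stand; origin at the centre of its underside.
- tart_black: Bystander: loose filled tart in a black ring, 80 mm diameter, 25 mm high, left of the feed channel; origin at the centre of its underside.
- jar: Bystander: loose amber jar, 56 mm diameter, 75 mm high, right of the feed channel; origin at the centre of its underside.
- ball1: Chocolate ball 1: same ball as ball1_center, but its origin is a point on its surface that turns as it rolls; use the point.
- ball2: Chocolate ball 2: same ball as ball2_center, but its origin is a point on its surface that turns as it rolls; use the point.
- ball3: Chocolate ball 3: same ball as ball3_center, but its origin is a point on its surface that turns as it rolls; use the point.
Mind the look-alikes: they are no part of the job. Leave any pink or white look-alike of the ball1 alone.

How it is judged:
By the outcome, as a careful person would: the job done as asked, in the order asked, and still so for the second after the job is handed in, with the robot touching nothing.
It also fails if it takes over 48 s, if anything falls off the work surface, if the arm or the gripper's body presses on something with over 40 N, if the wrist force passes 120 N, or if a joint passes its speed limit or range.

ROBOT

A 7-joint arm with a two-finger parallel gripper is mounted at the origin on the work surface. World frame = base frame: x ahead of the robot, y to its left, z up, the work surface at z = 0. Lengths are in m, angles in rad, forces in N, time in s.
With the tool pointing down it reaches from about 0.375 to 0.925 m from the base axis. Payload 3.1 kg.
Tool frame: the origin (TCP) lies on the centre line of the jaws, within the pads' length; the fingertips stand 17 mm ahead of it and the grasp point (between the pads) lies 2 mm behind it; z points along the fingers, y is the line along which they close (so a half turn about z gives the same grasp; the last joint's range is limited). The gripper opens to 85 mm and grips with 20 to 120 N. Pads are 22 mm wide; open, the fingers measure 114 mm over their backs; the gripper's body (76 mm by 85 mm) begins 54 mm behind the grasp point. The pads swing forward as they close: fully open they stand 13 mm farther back than shut.
Start: joints at [1.204, 0.383, 0.044, 1.598, -0.018, 1.161, -0.05], TCP at [0.173, -0.627, 0.248] pointing down, gripper open.
Joint ranges: [-2.61, 2.61], [-0.41, 2.15], [-1.48, 1.57], [0, 2.5], [-1.57, 4.71], [0.05, 1.97], [-2.85, 2.85]. Speed limits (rad/s): [2.79, 2.79, 3.14, 3.14, 3.14, 3.14, 3.14].

INTERFACE

Orientations are given as a unit quaternion [w, x, y, z].
In Python, from station import state, read_camera, camera_info, job_done gives the robot as it stands. The module is installed in compiled form; this text tells all that it offers.
- The arm moves only by the tool carry_out, never from a script. Its argument "increments" is a list of rows, each a list of 6 numbers: the shift along the tool's x, y, z in cm, then the turn, a rotation vector about the tool's x, y, z in rad. A call has 1 to 8 rows; each row shifts and turns the commanded pose from where the row before left it, along the tool's axes as they then stand; what a row does not reach is not made up. A row lasts 1/12 s, in which the tool goes at most 41.7 mm and 7.16 degrees, less where a joint would pass 70% of its speed; a pose out of reach is approached as far as the arm can. A call is refused whole if a number of a shift passes 4.17 or a number of a turn 0.125, either way. A call with a gripper value outside its range is refused whole. "grip" is the closure, from 0 (fully open) to 1 (shut), set as the call begins (left out, the last holds). The fingers move at their own pace and stop on an object; the grip force is fixed at half the most. Time passes only in rows, so rows that do not move let the fingers close. It gives the time, the measured TCP pose, the force, the opening and the grip force at its end, in the units of the state.
- state(): the state, without advancing time (a new reading comes with each control period).
- read_camera(name): name is "scene" or "top" or "wrist"; returns the picture (384x512x3 uint8, red, green, blue); there is no depth.
- camera_info(name): a dict with "camera_matrix" (3x3 intrinsics, pixels), "T" (4x4, takes a point from camera to world coordinates); the wrist camera has in their place "mount" (4x4, takes a point from camera to tool coordinates, whose origin is the TCP and whose axes are the flange's). Camera axes: x right, y down, z forward; pixel columns grow to the right and rows downward; lengths in m; the calibration is good to about 2 mm. A picture is of the moment at which its call begins: read the wrist's pose just before it. camera_info takes no time and is no camera call.
- job_done(): hands the job in; it is judged then, once.
The state is a dict: "clock": time; "joints": joint angles; "joint_velocities": joint speeds; "joint_torque": joint torques, N m; "ee_pos": TCP position; "tool_rot": TCP orientation; "force": force on the tool from outside, world axes, zero at the start; "wrist_torque": the same for the moment, N m; "gripper_width": finger opening in m; "gripper_force": force on a finger pad.
Only numpy, scipy, OpenCV 4.12 (cv2) and the standard library are available. Lean on these libraries where they do the work, as an engineer would, in place of code of your own. Each camera call takes 0.05 s, during which the arm holds its last target. There are 200 camera calls.

## Working session

There is one attempt and no reset: what is moved stays moved. The work goes in short steps, Python scripts to look and compute and a tool call to move; the robot and the scene stay as the last step left them, time stands still between calls to the robot, and variables do not carry over. Pictures are saved under pics/ and viewed, at most 10 in all, crops included, and the job is handed in when it is done.

Besides the shell and the picture viewer there is one more tool, called in YAML: its name, and indented under it one key for each argument. carry_out: Moves the arm, as the interface text tells. Its arguments: {"type":"object","properties":{"increments":{"type":"array","items":{"type":"array","items":{"type":"number"}}},"grip":{"type":"number"}},"required":["increments"]}

```bash
mkdir -p pics; python3 - <<'E'
from station import *
import cv2,numpy as np
for n in("scene","top"):
    cv2.imwrite(f"pics/{n}0.png",read_camera(n)[:,:,::-1]); i=camera_info(n); print(n,i["camera_matrix"],i["T"].round(4) if hasattr(i["T"],'round') else i["T"])
s=state(); print(s["clock"],s["ee_pos"],s["tool_rot"],s["gripper_width"])
E
```

```text
scene [[434.75919462   0.         264.07850323]
 [  0.         434.75919462 192.5722136 ]
 [  0.           0.           1.        ]] [[ 0.8473  0.4098 -0.3378  0.9312]
 [ 0.5309 -0.6709  0.5177 -0.4512]
 [-0.0144 -0.618  -0.786   0.8821]
 [ 0.      0.      0.      1.    ]]
top [[377.37503838   0.         256.43230319]
 [  0.         377.37503838 192.58052494]
 [  0.           0.           1.        ]] [[-0.0183 -0.9931  0.1157  0.524 ]
 [-0.9995  0.0151 -0.0283  0.0578]
 [ 0.0263 -0.1161 -0.9929  0.9711]
 [ 0.      0.      0.      1.    ]]
0.1 [ 0.17242417 -0.62586293  0.24698171] [-1.18731822e-03  9.90973290e-01  1.34054006e-01 -2.29197739e-04] 0.08543972597692426
```

View pics/top0.png

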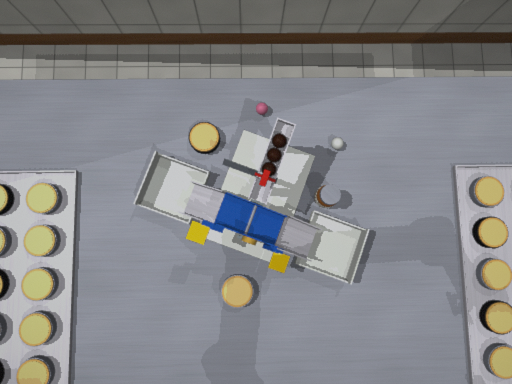

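View pics/scene0.png

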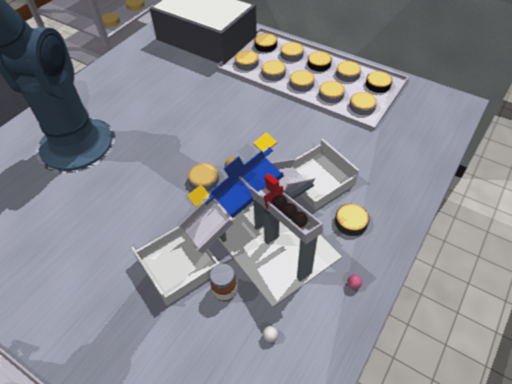

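The top view shows the pads at (198,233) left and (279,262) right and the red block at (265,178). In the scene view the pads are at (265,143) left and (199,196) right, with the red block at (274,190). I'll triangulate these.

```bash
cat > h.py <<'E'
from station import *
import cv2,numpy as np
def blob(img,kind,near,r=25):
    h=cv2.cvtColor(img,cv2.COLOR_RGB2HSV).astype(int);H,S,V=h[...,0],h[...,1],h[...,2]
    m={'y':(H>22)&(H<32)&(S>215)&(V>120),'r':((H<6)|(H>174))&(S>180)&(V>110)}[kind].astype(np.uint8)
    n,l,st,c=cv2.connectedComponentsWithStats(m)
    b=[i for i in range(1,n) if np.hypot(*(c[i]-near))<r]
    i=max(b,key=lambda i:st[i,4]); return c[i],st[i]
def ray(n,p):
    i=camera_info(n);K=np.array(i["camera_matrix"]);T=np.array(i["T"])
    d=T[:3,:3]@np.linalg.solve(K,[*p,1]);return T[:3,3],d/np.linalg.norm(d)
def plane(n,p,z):
    o,d=ray(n,p);return o+d*(z-o[2])/d[2]
def tri(p,q):
    A=0;b=0;rs=[ray("top",p),ray("scene",q)]
    for o,d in rs: P=np.eye(3)-np.outer(d,d);A=A+P;b=b+P@o
    x=np.linalg.solve(A,b);return x,[np.linalg.norm(np.cross(x-o,d)) for o,d in rs]
E
python3 - <<'E'
from h import *
t=cv2.imread("pics/top0.png")[:,:,::-1].copy();s=cv2.imread("pics/scene0.png")[:,:,::-1].copy()
for k,a,b in(('y',(198,233),(265,143)),('y',(279,262),(199,196)),('r',(265,178),(274,190))):
    p,q=blob(t,k,a),blob(s,k,b);print(k,p,q,*tri(p[0],q[0]))
for z in(.092,.148):print(z,plane("top",blob(t,'y',(198,233))[0],z),plane("top",blob(t,'y',(279,262))[0],z))
def up(im,x,y,w,h):return cv2.resize(im[y:y+h,x:x+w,::-1],None,fx=4,fy=4,interpolation=cv2.INTER_CUBIC)
cv2.imwrite("pics/c.png",np.hstack([up(t,180,110,100,150),up(s,215,130,100,150)]))
E
```

```text
y (array([197.24652778, 232.31597222]), array([187, 222,  22,  22, 288], dtype=int32)) (array([264.49090909, 141.36363636]), array([255, 134,  20,  15,  55], dtype=int32)) [0.53505241 0.16360094 0.14822604] [np.float64(0.00036325405910506446), np.float64(0.0003632540591048981)]
y (array([278.75 , 261.925]), array([269, 254,  20,  18, 240], dtype=int32)) (array([198.05555556, 194.79166667]), array([189, 186,  18,  19,  72], dtype=int32)) [ 0.46495311 -0.01570079  0.09188992] [np.float64(4.90227814182789e-05), np.float64(4.9022781418309175e-05)]
r (array([264.52066116, 176.83471074]), array([255, 169,  20,  17, 121], dtype=int32)) (array([271.28169014, 179.32394366]), array([265, 175,  13,  10,  71], dtype=int32)) [0.64243062 0.01935801 0.22231029] [np.float64(0.0004285333431072929), np.float64(0.00042853334310744104)]
0.092 [0.53611542 0.17107337 0.092     ] [ 0.46499846 -0.01566016  0.092     ]
0.148 [0.535341   0.16385712 0.148     ] [ 0.46875453 -0.01098061  0.148     ]
```

View pics/c.png

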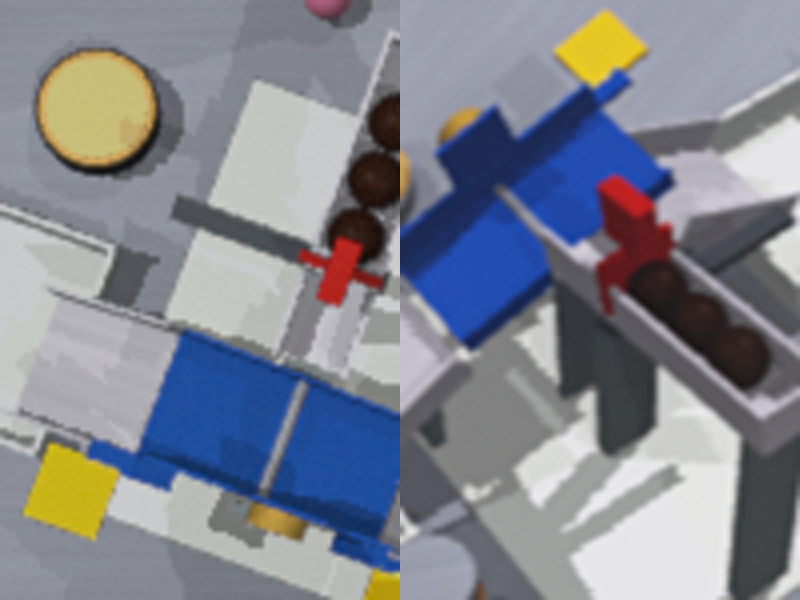

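The left pad is the raised one at (0.535, 0.164, 0.148), and the stand yaw is about −21.4°. I'll turn the tool to line up with the stand, close the gripper and rise.

carry_out:
  increments:
    - [0, 0, -0.6, 0, 0, 0.08]
    - [0, 0, -0.6, 0, 0, 0.08]
    - [0, 0, -0.6, 0, 0, 0.08]
    - [0, 0, -0.6, 0, 0, 0.08]
    - [0, 0, -0.6, 0, 0, 0.08]
    - [0, 0, -0.6, 0, 0, 0.08]
    - [0, 0, -0.6, 0, 0, 0.08]
    - [0, 0, -0.6, 0, 0, 0.08]
  grip: 1

```text
clock: 0.77
ee_pos: [0.1725, -0.6261, 0.2957]
tool_rot: [-0.001, 0.982, -0.186, -0.0]
force: [0.4, 0.1, 0.7]
gripper_width: 0.0
gripper_force: 0.0
```

```bash
cat >> h.py <<'E'
from scipy.spatial.transform import Rotation as Ro
PL=np.array([.53505,.1636,.148]);PR=np.array([.46495,-.0157,.092])
ey=(PL-PR)[:2];ey/=np.linalg.norm(ey);ex=np.array([ey[1],-ey[0]])
O=(PL+PR)[:2]/2+.078*ex
def go(x,y,ztip):
    "tool-frame cm and rotvec needed for the fingertip to reach stand x,y (m), tip height"
    s=state();q=s["tool_rot"];R=Ro.from_quat([q[1],q[2],q[3],q[0]]).as_matrix()
    t=np.array([*(O+x*ex+y*ey),ztip+.017])
    G=np.c_[np.r_[ex,0],np.r_[-ey,0],[0,0,-1]]
    rel=s["ee_pos"][:2]-O
    print("clock",round(s["clock"],2),"stand xy",(rel@ex).round(4),(rel@ey).round(4),"tip z",round(s["ee_pos"][2]-.017,4),"F",np.round(s["force"],2),"w",round(s["gripper_width"],4))
    print("move cm",(R.T@(t-s["ee_pos"])*100).round(2),"rot",Ro.from_matrix(R.T@G).as_rotvec().round(3))
E
python3 - <<'E'
from h import *
print(O,ex,ey,(np.array([.6424,.0194])-O)@ex,(np.array([.6424,.0194])-O)@ey)
go(-.081,.097,.25)
E
```

```text
[0.5726453  0.04554824] [ 0.93135003 -0.36412514] [0.36412514 0.93135003] 0.07448727096965835 0.0010462754063675986
clock 0.77 stand xy -0.1281 -0.7713 tip z 0.2787 F [0.4  0.1  0.66] w 0.0
move cm [  4.5  -86.83   2.98] rot [-0.001  0.001 -0.002]
```

carry_out:
  increments:
    - [0.56, -3, 0, 0, 0, 0]
    - [0.56, -3, 0, 0, 0, 0]
    - [0.56, -3, 0, 0, 0, 0]
    - [0.56, -3, 0, 0, 0, 0]
    - [0.56, -3, 0, 0, 0, 0]
    - [0.56, -3, 0, 0, 0, 0]
    - [0.56, -3, 0, 0, 0, 0]
    - [0.56, -3, 0, 0, 0, 0]

```text
clock: 1.43
ee_pos: [0.3017, -0.4175, 0.2957]
tool_rot: [-0.0, 0.983, -0.185, -0.0]
force: [0.7, -0.0, -0.1]
gripper_width: 0.0002
gripper_force: 0.0
```

carry_out:
  increments:
    - [0, -3, 0, 0, 0, 0]
    - [0, -3, 0, 0, 0, 0]
    - [0, -3, 0, 0, 0, 0]
    - [0, -3, 0, 0, 0, 0]
    - [0, -3, 0, 0, 0, 0]
    - [0, -3, 0, 0, 0, 0]
    - [0, -3, 0, 0, 0, 0]
    - [0, -3, 0, 0, 0, 0]

```text
clock: 2.1
ee_pos: [0.3883, -0.194, 0.2959]
tool_rot: [-0.0, 0.983, -0.185, -0.0]
force: [0.6, -0.6, -0.4]
gripper_width: -0.0001
gripper_force: 0.0
```

carry_out:
  increments:
    - [0, -3, 0, 0, 0, 0]
    - [0, -3, 0, 0, 0, 0]
    - [0, -3, 0, 0, 0, 0]
    - [0, -3, 0, 0, 0, 0]
    - [0, -3, 0, 0, 0, 0]
    - [0, -3, 0, 0, 0, 0]
    - [0, -3, 0, 0, 0, 0]
    - [0, -2, 0, 0, 0, 0]

```text
clock: 2.77
ee_pos: [0.4721, 0.0221, 0.2961]
tool_rot: [-0.001, 0.983, -0.183, -0.0]
force: [0.4, 0.4, -0.5]
gripper_width: -0.0002
gripper_force: 0.0
```

```bash
python3 -c "
from h import *
go(-.081,.097,.16)"
```

```text
clock 2.77 stand xy -0.0851 -0.0584 tip z 0.2791 F [ 0.41  0.37 -0.49] w -0.0002
move cm [  0.49 -15.52  11.93] rot [-0.001  0.     0.005]
```

carry_out:
  increments:
    - [0.1, -2.6, 0, 0, 0, 0]
    - [0.1, -2.6, 0, 0, 0, 0]
    - [0.1, -2.6, 0, 0, 0, 0]
    - [0.1, -2.6, 0, 0, 0, 0]
    - [0, -2.6, 0, 0, 0, 0]
    - [0, -2.5, 0, 0, 0, 0]
    - [0, 0, 3, 0, 0, 0]
    - [0, 0, 3, 0, 0, 0]

```text
clock: 3.43
ee_pos: [0.5334, 0.1652, 0.2375]
tool_rot: [-0.002, 0.983, -0.183, 0.002]
force: [0.1, -1.0, -0.5]
gripper_width: -0.0002
gripper_force: 0.0
```

carry_out:
  increments:
    - [0, 0, 3, 0, 0, 0]
    - [0, 0, 2, 0, 0, 0]
    - [0, 0, 0, 0, 0, 0]

```text
clock: 3.68
ee_pos: [0.5276, 0.1599, 0.1806]
tool_rot: [0.003, 0.983, -0.184, -0.005]
force: [-0.7, 0.3, -0.6]
gripper_width: -0.0003
gripper_force: 0.0
```

```bash
python3 -c "
from h import *
go(-.081,.097,.105)
cv2.imwrite('pics/s1.png',cv2.resize(read_camera('scene')[80:260,140:380,::-1],None,fx=3,fy=3))"
```

```text
clock 3.68 stand xy -0.0836 0.0901 tip z 0.1636 F [-0.73  0.3  -0.6 ] w -0.0003
move cm [ 0.32 -0.73  5.85] rot [0.007 0.009 0.002]
```

View pics/s1.png

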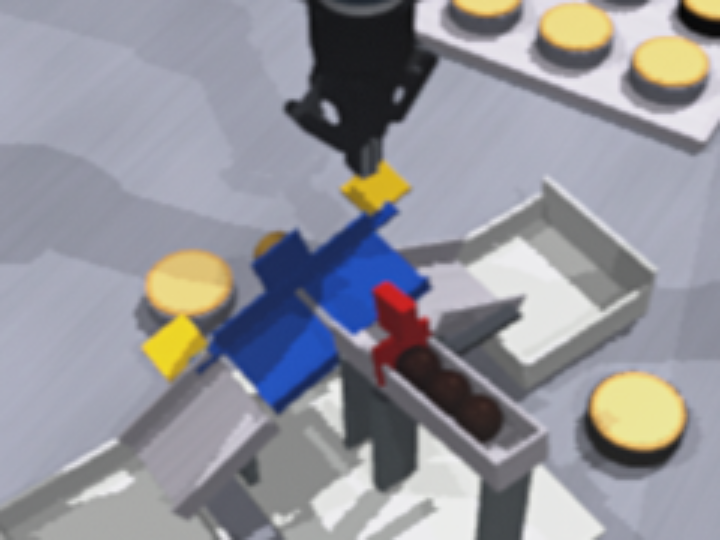

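The closed fingertips are just over the left pad. I'll press down gently.

carry_out:
  increments:
    - [0.2, -0.6, 0.8, 0, 0, 0]
    - [0, 0, 0.8, 0, 0, 0]
    - [0, 0, 0.8, 0, 0, 0]
    - [0, 0, 0.8, 0, 0, 0]
    - [0, 0, 0.8, 0, 0, 0]
    - [0, 0, 0.8, 0, 0, 0]
    - [0, 0, 0.8, 0, 0, 0]
    - [0, 0, 0.4, 0, 0, 0]

```text
clock: 4.4
ee_pos: [0.535, 0.1661, 0.1247]
tool_rot: [0.001, 0.983, -0.185, -0.001]
force: [0.7, -0.8, 0.1]
gripper_width: 0.0002
gripper_force: 0.0
```

carry_out:
  increments:
    - [0, 0, 0, 0, 0, 0]
    - [0, 0, 0, 0, 0, 0]
    - [0, 0, -2, 0, 0, 0]
    - [0, 0, -3, 0, 0, 0]
    - [0, 0, -3, 0, 0, 0]
    - [0, 0, -3, 0, 0, 0]
    - [0, 0, -3, 0, 0, 0]
    - [0, 0, 0, 0, 0, 0]

```text
clock: 5.07
ee_pos: [0.5401, 0.1688, 0.2744]
tool_rot: [-0.003, 0.983, -0.184, 0.007]
force: [0.8, 0.6, 0.0]
gripper_width: 0.0002
gripper_force: 0.0
```

```bash
python3 -c "
from h import *
go(.072,-.065,.27)
s=read_camera('scene')
cv2.imwrite('pics/s2.png',cv2.resize(s[80:260,140:380,::-1],None,fx=3,fy=3))"
```

```text
clock 5.07 stand xy -0.0752 0.103 tip z 0.2574 F [0.75 0.58 0.01] w 0.0002
move cm [14.71 16.81 -1.23] rot [-0.009 -0.012  0.002]
```

View pics/s2.png

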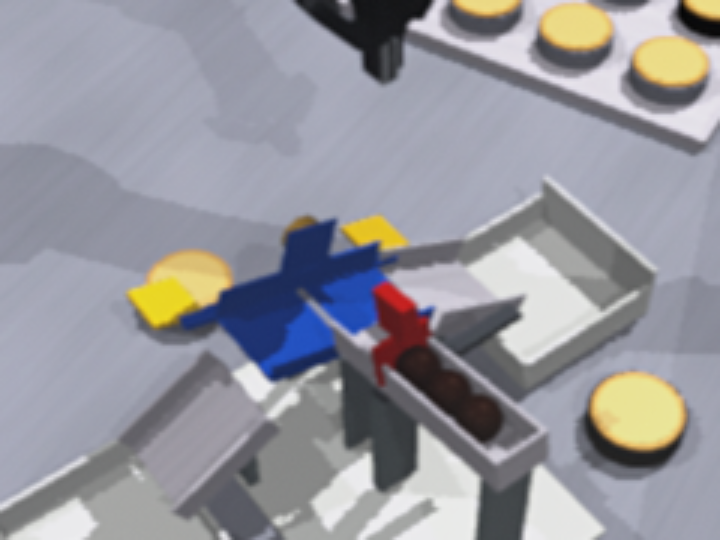

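The gate has rocked over: the left pad is down and the right is up. Next I'll go round to the right side of the red block.

carry_out:
  increments:
    - [0, 2.1, -0.3, 0, 0, 0]
    - [0, 2.1, -0.3, 0, 0, 0]
    - [0, 2.1, -0.3, 0, 0, 0]
    - [0, 2.1, -0.3, 0, 0, 0]
    - [0, 2.1, 0, 0, 0, 0]
    - [0, 2.1, 0, 0, 0, 0]
    - [0, 2.1, 0, 0, 0, 0]
    - [0, 2.1, 0, 0, 0, 0]

```text
clock: 5.78
ee_pos: [0.4737, 0.009, 0.2773]
tool_rot: [0.0, 0.983, -0.184, -0.001]
force: [-0.6, -1.3, 1.0]
gripper_width: 0.0001
gripper_force: 0.0
```

carry_out:
  increments:
    - [2.4, 0, 0, 0, 0, 0]
    - [2.4, 0, 0, 0, 0, 0]
    - [2.4, 0, 0, 0, 0, 0]
    - [2.4, 0, 0, 0, 0, 0]
    - [2.4, 0, 0, 0, 0, 0]
    - [2.4, 0, 0, 0, 0, 0]
    - [0, 0, 0, 0, 0, 0]
    - [0, 0, 0, 0, 0, 0]

```text
clock: 6.45
ee_pos: [0.609, -0.0429, 0.2765]
tool_rot: [-0.0, 0.983, -0.185, -0.001]
force: [-0.1, -0.0, -0.4]
gripper_width: 0.0001
gripper_force: 0.0
```

```bash
python3 -c "
from h import *
go(.072,-.06,.203)
s=read_camera('scene');t=read_camera('top')
for a,b in(((198,233),(265,157)),((279,262),(195,180))):
  p,q=blob(t,'y',a),blob(s,'y',b);print(*tri(p[0],q[0]))
"
```

```text
clock 6.45 stand xy 0.0661 -0.0691 tip z 0.2595 F [-0.14 -0.01 -0.42] w 0.0001
move cm [ 0.61 -0.91  5.65] rot [0.    0.003 0.   ]Traceback (most recent call last):
  File "<string>", line 6, in <module>
    p,q=blob(t,'y',a),blob(s,'y',b);print(*tri(p[0],q[0]))
        ~~~~^^^^^^^^^
  File "h.py", line 8, in blob
    i=max(b,key=lambda i:st[i,4]); return c[i],st[i]
ValueError: max() iterable argument is empty
```

carry_out:
  increments:
    - [0.6, -0.3, 1.4, 0, 0, 0]
    - [0, 0, 1.4, 0, 0, 0]
    - [0, 0, 1.4, 0, 0, 0]
    - [0, 0, 1.4, 0, 0, 0]
    - [0, 0, 0, 0, 0, 0]
    - [0, 0, 0, 0, 0, 0]

```text
clock: 7.05
ee_pos: [0.6144, -0.041, 0.2207]
tool_rot: [0.0, 0.983, -0.184, -0.002]
force: [0.1, 0.4, 0.8]
gripper_width: 0.0
gripper_force: 0.0
```

```bash
python3 -c "
from h import *
go(.072,.051,.203)
s=read_camera('scene')
cv2.imwrite('pics/s3.png',cv2.resize(s[80:260,140:380,::-1],None,fx=3,fy=3))"
```

```text
clock 7.05 stand xy 0.0704 -0.0654 tip z 0.2037 F [0.12 0.42 0.79] w 0.0
move cm [  0.19 -11.64   0.06] rot [0.001 0.003 0.003]
```

View pics/s3.png

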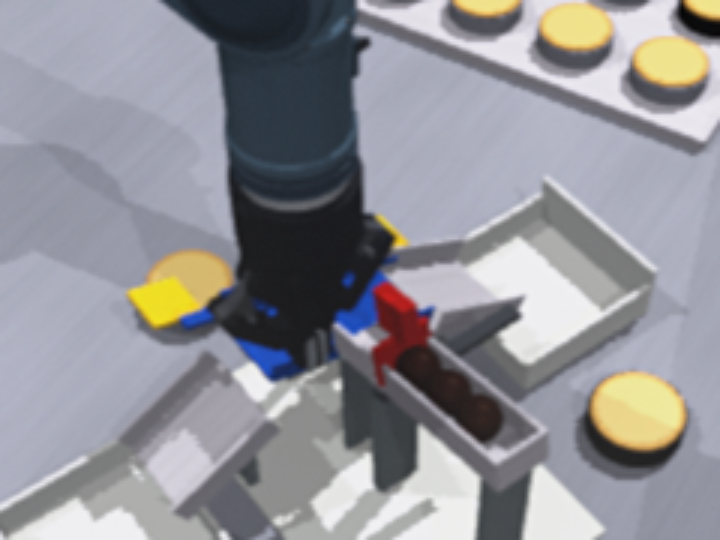

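The gate is still tipped and the fingertip is right of the block, clear of the channel. Now I'll push left.

carry_out:
  increments:
    - [0.1, -1.2, 0, 0, 0, 0]
    - [0, -1.2, 0, 0, 0, 0]
    - [0, -1.2, 0, 0, 0, 0]
    - [0, -1.2, 0, 0, 0, 0]
    - [0, -1.2, 0, 0, 0, 0]
    - [0, -1.2, 0, 0, 0, 0]
    - [0, -1.2, 0, 0, 0, 0]
    - [0, -1.2, 0, 0, 0, 0]

```text
clock: 7.77
ee_pos: [0.652, 0.0486, 0.2224]
tool_rot: [0.0, 0.983, -0.185, 0.0]
force: [0.3, -1.3, 2.0]
gripper_width: -0.0003
gripper_force: 0.8
```

```bash
python3 -c "
from h import *
go(.072,.037,.203)
s=read_camera('scene')
cv2.imwrite('pics/s4.png',cv2.resize(s[80:260,140:380,::-1],None,fx=3,fy=3))"
```

```text
clock 7.77 stand xy 0.0729 0.0317 tip z 0.2054 F [ 0.31 -1.31  1.95] w -0.0003
move cm [-0.08 -0.53  0.24] rot [ 0.    -0.     0.002]
```

View pics/s4.png

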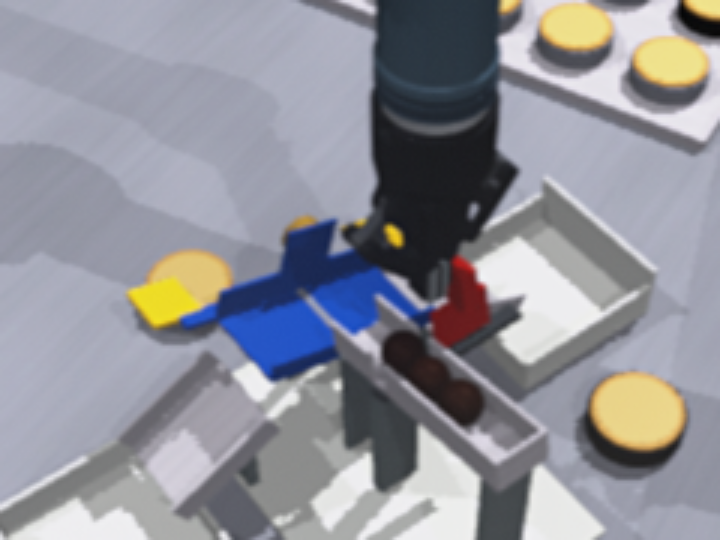

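The stop is nearly fully open and the balls have started to roll. I'll nudge it on to its end and watch the force.

carry_out:
  increments:
    - [0, -0.4, 0, 0, 0, 0]
    - [0, -0.4, 0, 0, 0, 0]
    - [0, 0, 0, 0, 0, 0]

```text
clock: 8.07
ee_pos: [0.6537, 0.0539, 0.2219]
tool_rot: [0.001, 0.983, -0.185, -0.001]
force: [-2.3, -2.2, 1.4]
gripper_width: -0.0
gripper_force: 1.4
```

carry_out:
  increments:
    - [0, -0.3, 0, 0, 0, 0]
    - [0, -0.3, 0, 0, 0, 0]
    - [0, 0, 0, 0, 0, 0]

```text
clock: 8.32
ee_pos: [0.6539, 0.0542, 0.2219]
tool_rot: [0.005, 0.982, -0.187, -0.003]
force: [-10.3, -8.0, 7.4]
gripper_width: -0.0001
gripper_force: 5.5
```

```bash
python3 -c "
from h import *
go(.072,.037,.203)
s=read_camera('scene')
cv2.imwrite('pics/s5.png',cv2.resize(s[80:260,140:380,::-1],None,fx=3,fy=3))"
```

```text
clock 8.32 stand xy 0.0725 0.0377 tip z 0.2049 F [-10.29  -7.98   7.39] w -0.0001
move cm [-0.05  0.07  0.19] rot [ 0.012  0.005 -0.003]
```

View pics/s5.png

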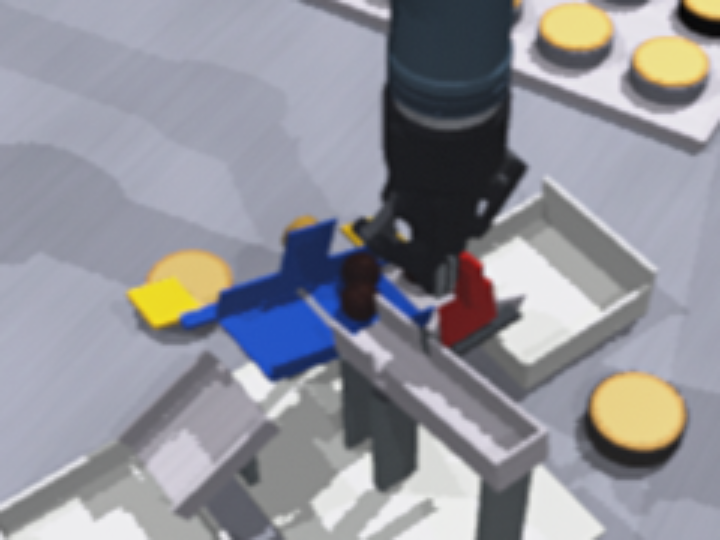

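The stop is at its end (the force rose to about 10 N) and the balls are on the gate. I'll back off and rise.

carry_out:
  increments:
    - [0, 0.8, 0, 0, 0, 0]
    - [0, 0.9, 0, 0, 0, 0]
    - [0, 0, -1, 0, 0, 0]
    - [0, 0, -2, 0, 0, 0]
    - [0, 0, -3, 0, 0, 0]
    - [0, 0, -3, 0, 0, 0]
    - [0, 0, -3, 0, 0, 0]
    - [0, 0, -2, 0, 0, 0]

```text
clock: 9.03
ee_pos: [0.6518, 0.0462, 0.3671]
tool_rot: [-0.002, 0.983, -0.184, 0.003]
force: [0.4, -0.3, -0.4]
gripper_width: -0.0
gripper_force: 0.0
```

carry_out:
  increments:
    - [0, 3, 0, 0, 0, 0]
    - [0, 3, 0, 0, 0, 0]
    - [0, 3, 0, 0, 0, 0]
    - [0, 3, 0, 0, 0, 0]
    - [0, 3, 0, 0, 0, 0]
    - [0, 3, 0, 0, 0, 0]
    - [0, 3, 0, 0, 0, 0]
    - [0, 3, 0, 0, 0, 0]

```text
clock: 9.7
ee_pos: [0.5636, -0.1793, 0.3634]
tool_rot: [-0.0, 0.983, -0.184, 0.001]
force: [0.8, -0.5, -0.6]
gripper_width: 0.0001
gripper_force: 0.0
```

carry_out:
  increments:
    - [0, 0, 0, 0, 0, 0]
    - [0, 0, 0, 0, 0, 0]
    - [0, 0, 0, 0, 0, 0]
    - [0, 0, 0, 0, 0, 0]
    - [0, 0, 0, 0, 0, 0]
    - [0, 0, 0, 0, 0, 0]
    - [0, 0, 0, 0, 0, 0]
    - [0, 0, 0, 0, 0, 0]

```text
clock: 10.37
ee_pos: [0.5637, -0.1782, 0.3622]
tool_rot: [-0.0, 0.983, -0.184, -0.0]
force: [-0.2, -0.6, -0.4]
gripper_width: 0.0002
gripper_force: 0.0
```

```bash
python3 -c "
from h import *
s=read_camera('scene');t=read_camera('top')
cv2.imwrite('pics/s6.png',cv2.resize(np.hstack([t[80:320,120:380],s[100:340,120:380]])[:,:,::-1],None,fx=1.5,fy=1.5))
print(state()['force'])"
```

```text
[-0.2905016  -0.25551796  0.14140453]
```

View pics/s6.png

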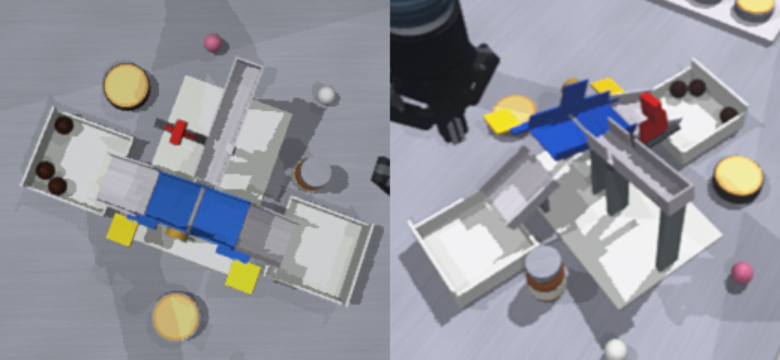

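All three balls lie in the left tray, the gate is tipped, the stop is open, and the tarts and jar haven't moved. I'll let things settle and then hand in.

carry_out:
  increments:
    - [0, 0, 0, 0, 0, 0]
    - [0, 0, 0, 0, 0, 0]
    - [0, 0, 0, 0, 0, 0]
    - [0, 0, 0, 0, 0, 0]
    - [0, 0, 0, 0, 0, 0]
    - [0, 0, 0, 0, 0, 0]
    - [0, 0, 0, 0, 0, 0]
    - [0, 0, 0, 0, 0, 0]

```text
clock: 11.13
ee_pos: [0.5634, -0.1789, 0.3623]
tool_rot: [-0.0, 0.983, -0.185, 0.0]
force: [-0.2, 0.2, 0.3]
gripper_width: 0.0002
gripper_force: 0.0
```

```bash
python3 -c "
from station import *
print(job_done())"
```

```text
the job is handed in; nothing more can be done
None
```

The job is done and handed in at about 11 s: the gate is tipped the other way, the red stop is fully open, all three balls are in the left tray, and the tarts and jar are where they were.

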